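# Turn the bench pump over its stiff point and lock it

## Robot

A 7-joint arm with a two-finger parallel gripper is mounted at the origin on the work surface. World frame = base frame: x ahead of the robot, y to its left, z up, the work surface at z = 0. Lengths are in mm, angles in rad, forces in N, time in s.
With the tool pointing down it reaches from about 400 to 900 mm from the base axis. Payload 5.5 kg.
Tool frame: the origin (TCP) lies on the front face of the gripper's body, between the roots of the fingers; the fingertips stand ahead of it and the grasp point (between the pads) lies 47 mm ahead of it (env.nose_length is the z of the fingertips in the tool frame, in mm); z points along the fingers, y is the line along which they close (so a half turn about z gives the same grasp; the last joint's range is limited). The gripper opens to 92 mm and grips with 3 to 60 N. Pads are 19 mm wide; open, the fingers measure 130 mm over their backs; the gripper's body (75 mm by 190 mm) begins 47 mm behind the grasp point.
Start: joints at [1.399, 0.501, -0.427, 1.55, 0.221, 1.138, -0.21], TCP at [273.828, -589.505, 292.229] pointing down, gripper open.
Joint ranges: [-2.88, 2.88], [-0.31, 2.03], [-1.54, 1.56], [0.2, 2.42], [-1.41, 4.55], [0.19, 2.02], [-2.57, 2.57]. Speed limits (rad/s): [2.57, 2.57, 3.14, 3.14, 3.14, 3.14, 3.14].

## Interface

Orientations are given as a 3x3 rotation matrix whose columns are the frame's x, y, z axes.
In Python, from station import env, vision gives the robot as it stands.
- The arm moves only by the tool carry_out, never from a script. Its argument "targets" is a list of rows, each an object of numbers: "grip": the closure in counts, from 0 (fully open) to 255 (shut); "dx", "dy", "dz": the shift along the world's x, y, z as a fraction of full scale; "wx", "wy", "wz": the turn, a rotation vector about the world's x, y, z as a fraction of full scale. In form: [{"grip": .., "dx": .., "dy": .., "dz": .., "wx": .., "wy": .., "wz": ..}, ...]. A call has 1 to 12 rows; each row is the pose to reach, as a shift and turn from the pose commanded when the call began; what a row does not reach only later rows make up. Full scale, the value 1, is 0.12 m for a shift and 60 degrees for a turn. A row lasts 1/10 s, in which the tool goes at most 50 mm and 8.59 degrees, less where a joint would pass 70% of its speed; a pose out of reach is approached as far as the arm can. A call with a number of a shift or a turn outside -1 to 1 is refused whole. A call with a gripper value outside its range is refused whole. The fingers move at their own pace and stop on an object; "grip_force" is the grip in N (left out, the last holds). Time passes only in rows, so rows that repeat a pose let the fingers close. It gives the time, the measured TCP pose, the force, the opening and the grip force at its end, in the units of the state.
- env.get_obs(): the state, without advancing time (a new reading comes with each control period).
- vision.get_image(name): name is "scene" or "top" or "wrist"; returns a dict with "image" (420x560x3 uint8, red, green, blue), "fx", "fy", "cx", "cy" (pixels), "k1" (the pictures are not rectified: a ray, as slopes to the right and down, at radius r is drawn at 1 + k1 r^2 times it, then the intrinsics apply), "R" (3x3) and "t" (3): a world point X has camera coordinates R X + t; the wrist camera has in their place "mount" (4x4, takes a point from camera to tool coordinates, whose origin is the TCP and whose axes are the flange's). Camera axes: x right, y down, z forward; pixel columns grow to the right and rows downward; lengths in mm; the calibration is good to about 2 mm. A picture is of the moment at which its call begins: read the wrist's pose just before it. There is no depth.
- env.close_job(): hands the job in; it is judged then, once.
The state is a dict: "clock": time; "q": joint angles; "dq": joint speeds; "joint_efforts": joint torques, N m; "position": TCP position; "ee_rot": TCP orientation; "force": force on the tool from outside, world axes, zero at the start; "ft_torque": the same for the moment, N m; "gripper_width": finger opening in mm; "grasp_force": force on a finger pad.
Only numpy, scipy, OpenCV 4.12 (cv2) and the standard library are available. Lean on these libraries where they do the work, as an engineer would, in place of code of your own. Each camera call takes 0.05 s, during which the arm holds its last target. There are 200 camera calls.

## Task

Take the crank knob of the bench pump's handwheel and turn the wheel slowly clockwise (seen from above): it gets stiffer and stiffer, then suddenly goes easy. Stop just past that stiff point, without jerking the wheel or letting it fly back, let go, and gently press the locking plunger beside the wheel fully home so that the pump is locked there. Leave the things standing around the pump where they are.

Things in the scene. Friction and masses are not known exactly. Their poses are not given: they have to be found in the camera images.
- crank_knob (a point): centre (half-way up) of the crank knob: an upright bare aluminium cylinder 18 mm in diameter, 45 mm tall, standing near the rim of the handwheel, 47 mm from the wheel's axis. It revolves freely about its own upright axis, so a gripper holding it from above need not turn as it goes round. The wheel's upper face lies 27 mm below this point, the knob's top 22 mm above it.
- wheel_centre (a point): point on the handwheel's upright axis, level with the wheel's upper face, 132 mm above the table. The handwheel is a flat horizontal dark steel disc 120 mm in diameter and 16 mm thick on top of the pump, with an aluminium hub 36 mm in diameter standing 8 mm proud. It is clamped on its shaft at an arbitrary angle, so the place of its stiff point cannot be seen; it must be felt.
- shaft_axis (a point): point on the same axis at the housing's top, 105 mm above the table. Force at the knob: 2-3 N at first; over the last 30-45 degrees before the peak it climbs to 11-16 N, then drops within 6 degrees by 7-10 N and stays low. Let go of before the peak, the wheel springs back; after it, it stays. The peak lies 40 to 97 degrees clockwise of the start, an end stop 55 degrees past it.
- plunger_top (a point): centre of the top of the locking plunger: a black mushroom head 28 mm in diameter, 11 mm thick, on an upright steel stem, on top of the pump beside the wheel, 86 mm from the wheel's axis; its top is 140 mm above the table when out. It moves straight down and stays where it is left.
- plunger (a joint): how far the plunger is pushed in, in m: 0 out, 0.016 home. It slides with about 3 N of friction. It goes in only with the wheel about 5 to 18 degrees past the peak of resistance; elsewhere it comes up against a lock disc inside after about 1 mm. Before or after a failed press the wheel may be turned on or back a little.
- pump: the bench pump, fixed: a polished steel housing 200 x 240 x 105 mm (x, y, height) on a dark base plate 250 x 280 mm with rubber feet, a small stepper motor on its far side. Origin on the table under its centre; its x axis points away from its front (the side with the power inlet), z up. The wheel's axis is at y = +20 mm and the plunger at y = -66 mm in its frame (both x = 0).
- tin: bystander, leave alone: a closed tin with a yellow label, 66 mm in diameter, 85 mm tall, origin at the centre of its underside
- spool: bystander, leave alone: a turned steel spool, 52 mm in diameter, 42 mm tall, origin at the centre of its underside
- wrench: bystander, leave alone: a steel wrench 150 mm long lying on the table, along its own x axis

How it is judged (in metres and radians):
On the way, in this order (a step that is already met when the one before it is completed fails the run):
1. the wheel is turned, with the plunger still out (distance of crank_knob from where it was at the start of the episode above 0.025 m and value of joint plunger below 0.004 m), for 0.2 s.
2. the plunger is pressed home (value of joint plunger above 0.012 m), for 0.2 s.
At the end, for the whole second after the job is handed in: the locking plunger is in by more than 12 mm of its 16 mm (it enters only with the wheel about 5 to 18 degrees past the peak of resistance) and at rest, and the crank knob is more than 25 mm from where it started (value of joint plunger above 0.012 m and distance of crank_knob from where it was at the start of the episode above 0.025 m and velocity of joint plunger below 0.005 m/s); the robot touches nothing.
It fails at once if the wheel is jerked or let fly back: its crank knob moves faster than 0.3 m/s (linear speed of knob above 0.3 m/s).
It fails at once if the plunger is forced: pressed with more than 30 N (contact force between the fingers and plunger above 30 N).
It fails at once if a bystander is moved by more than 20 mm (distance of any of tin, spool, wrench from where it was at the start of the episode above 0.02 m).
It also fails if it takes over 67 s, if anything falls off the work surface, if the arm or the gripper's body presses on something with over 40 N, if the wrist force passes 120 N, or if a joint passes its speed limit or range.

## Working session

There is one attempt and no reset: what is moved stays moved. The work goes in short steps, Python scripts to look and compute and a tool call to move; the robot and the scene stay as the last step left them, time stands still between calls to the robot, and variables do not carry over. Pictures are saved under pics/ and viewed, at most 10 in all, crops included, and the job is handed in when it is done.

Besides the shell and the picture viewer there is one more tool, called after "Request:" by a JSON object that holds its "method" and its "body", one argument or row to a line. carry_out: Moves the arm, as the interface text tells. Shift numbers are shares of 0.12 m and turn numbers shares of 60 degrees, none past 1 either way. Its arguments: {"type":"object","properties":{"targets":{"type":"array"},"grip_force":{"type":"number"}},"required":["targets"]}

```bash
mkdir -p pics; ls; python3 - <<'E'
from station import env, vision
import cv2,numpy as np
o=env.get_obs(); print(o['clock'],o['position'],np.round(o['ee_rot'],3),env.nose_length,o['force'],o['gripper_width'])
for n in("scene","top"):
    d=vision.get_image(n); cv2.imwrite(f"pics/{n}0.png",d["image"][:,:,::-1])
    print(n,d["fx"],d["fy"],d["cx"],d["cy"],d["k1"],np.round(d["R"],4),d["t"])
E
```

```text
pics
0.0 [ 273.48852205 -589.0156127   291.14638259] [[ 0.907  0.421 -0.001]
 [ 0.421 -0.907  0.002]
 [ 0.    -0.002 -1.   ]] 65.5 [-0.13985742  0.03059429 -0.40276235] 91.67462880191869
scene 441.471918644616 441.471918644616 278.356769295081 205.36139855386108 -0.03491008699934902 [[-0.8416  0.54   -0.0108]
 [ 0.3836  0.5835 -0.7158]
 [-0.3802 -0.6066 -0.6982]] [ 515.12747292 -182.62719182 1222.49954018]
top 511.121831167479 511.121831167479 282.65582490340955 209.33674087638167 -0.09775513605770494 [[ 0.0102 -0.9997  0.0241]
 [-0.9945 -0.0126 -0.1035]
 [ 0.1038 -0.023  -0.9943]] [  19.98106086  646.24906121 1295.70683335]
```

View pics/scene0.png

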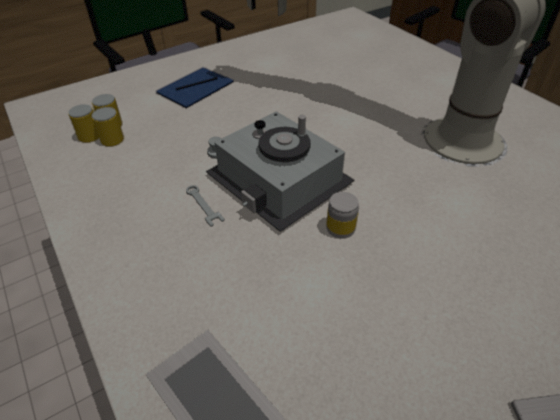

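View pics/top0.png

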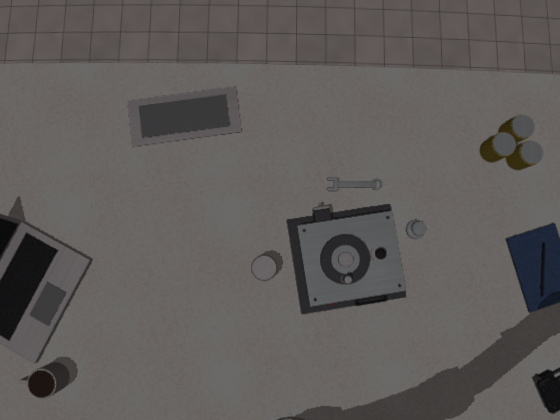

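The scene view shows the wheel at about (284,145), the knob at (302,118) and the plunger at (260,125). The top view shows the hub at (346,259), the knob at (348,280) and the plunger at (380,254). Next I refine these positions by mask and ray casting.

```bash
cat > h.py <<'E'
from station import env, vision
import cv2,numpy as np
def shot(n):
    o=env.get_obs(); d=vision.get_image(n)
    if n=="wrist":
        M=np.array(d["mount"]);Re=np.array(o["ee_rot"]);p=np.array(o["position"])
        Rc=Re@M[:3,:3]; c=Re@M[:3,3]+p; d["R"]=Rc.T; d["t"]=-Rc.T@c
    return d
def K(d): return np.array([[d["fx"],0,d["cx"]],[0,d["fy"],d["cy"]],[0,0,1.]])
def ray(d,u,v):
    R=np.array(d["R"]);t=np.array(d["t"])
    s=cv2.undistortPoints(np.array([[[u,v]]],float),K(d),np.array([d["k1"],0,0,0]))[0,0]
    return -R.T@t, R.T@np.array([s[0],s[1],1])
def plane(d,u,v,z):
    c,r=ray(d,u,v); return c+r*(z-c[2])/r[2]
def proj(d,X):
    R=np.array(d["R"]);t=np.array(d["t"])
    return cv2.projectPoints(np.array([X],float),cv2.Rodrigues(R)[0],t,K(d),np.array([d["k1"],0,0,0]))[0][0,0]
E
python3 - <<'E'
from h import *
d=shot("top"); im=d["image"]; g=cv2.cvtColor(im,cv2.COLOR_RGB2GRAY)
# dark blobs in pump region
x0,y0=285,200
c=g[y0:320,x0:415]
m=(c<60).astype(np.uint8)
n,l,s,ce=cv2.connectedComponentsWithStats(m)
for i in range(1,n):
    if s[i,4]>40: print(i,s[i]+[x0,y0,0,0,0],ce[i]+[x0,y0])
cv2.imwrite("pics/topcrop.png",cv2.resize(im[200:320,285:435,::-1],None,fx=5,fy=5,interpolation=cv2.INTER_CUBIC))
print("wheel",plane(d,345,259,132),"knobtop",plane(d,348,280,181-0),"pl",plane(d,380.5,253.5,140))
e=shot("scene")
for n_,X in(("w",plane(d,345,259,132)),("k",plane(d,348,280,181)),("p",plane(d,380.5,253.5,140))): print(n_,proj(e,X))
cv2.imwrite("pics/scrop.png",cv2.resize(e["image"][100:220,200:360,::-1],None,fx=5,fy=5,interpolation=cv2.INTER_CUBIC))
E
```

```text
4 [ 287  204  119  110 2330] [328.91158798 256.88025751]
9 [ 320  234   50   50 1260] [344.41984127 257.58650794]
10 [375 247  11  12 110] [380.19090909 252.67272727]
wheel [ 518.01728591 -120.87706427  132.        ] knobtop [ 469.66263042 -120.64823562  181.        ] pl [ 531.69057579 -205.15722224  140.        ]
w [283.81613386 140.094958  ]
k [301.8240343  115.29736074]
p [259.55755985 121.73455047]
```

View pics/topcrop.png

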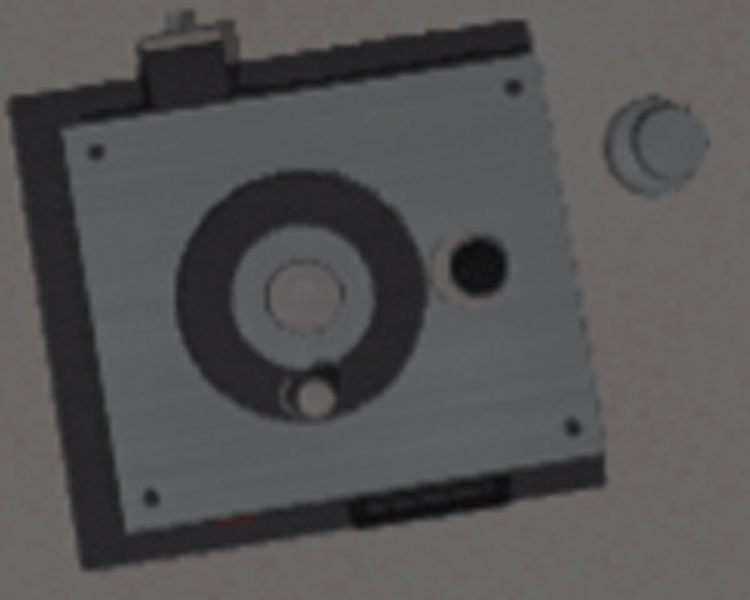

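View pics/scrop.png

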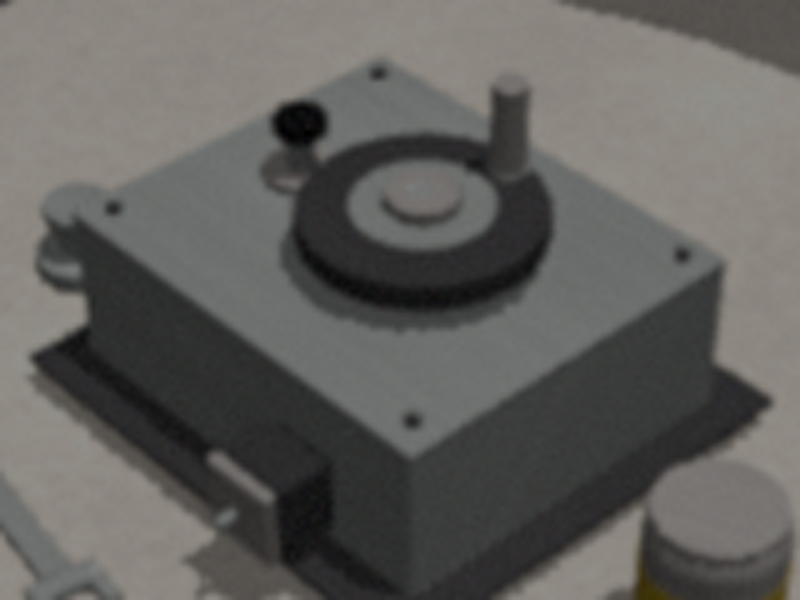

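The crops give the hub at (345.4,259.0), the knob top at (348,279.2) and the plunger at (380.2,252.8). The distances between them come out at about 48 and 85 mm, which matches the given sizes. Clockwise takes the knob from the near side towards +y. I'll move over the pump now.

Request:
{"method": "carry_out", "body": {
  "targets": [
    {"grip": 0,"dx": 0.14,"dy": 0.33,"dz": 0,"wz": -0.12},
    {"grip": 0,"dx": 0.28,"dy": 0.66,"dz": 0,"wz": -0.24},
    {"grip": 0,"dx": 0.4,"dy": 0.97,"dz": 0,"wz": -0.36},
    {"grip": 0,"dx": 0.4,"dy": 0.97,"dz": 0,"wz": -0.36}
  ]
}}

```text
invalid input at $.targets[0]: expected keys grip, dx, dy, dz, wx, wy, wz
```

Request:
{"method": "carry_out", "body": {
  "targets": [
    {"grip": 0,"dx": 0.14,"dy": 0.33,"dz": 0,"wz": -0.12},
    {"grip": 0,"dx": 0.28,"dy": 0.66,"dz": 0,"wz": -0.24},
    {"grip": 0,"dx": 0.4,"dy": 0.97,"dz": 0,"wz": -0.36},
    {"grip": 0,"dx": 0.4,"dy": 0.97,"dz": 0,"wz": -0.36}
  ]
}}

```text
invalid input at $.targets[0]: expected keys grip, dx, dy, dz, wx, wy, wz
```

Request:
{"method": "carry_out", "body": {
  "targets": [
    {"grip": 0,"dx": 0.1,"dy": 0.33,"dz": 0,"wz": -0.12},
    {"grip": 0,"dx": 0.2,"dy": 0.66,"dz": 0,"wz": -0.24},
    {"grip": 0,"dx": 0.3,"dy": 0.97,"dz": 0,"wz": -0.36},
    {"grip": 0,"dx": 0.3,"dy": 0.97,"dz": 0,"wz": -0.36},
    {"grip": 0,"dx": 0.3,"dy": 0.97,"dz": 0,"wz": -0.36}
  ]
}}

```text
invalid input at $.targets[0]: expected keys grip, dx, dy, dz, wx, wy, wz
```

Request:
{"method": "carry_out", "body": {
  "targets": [
    {"grip": 0,"dx": 0.14,"dy": 0.33,"dz": 0,"wx": 0,"wy": 0,"wz": -0.12},
    {"grip": 0,"dx": 0.28,"dy": 0.66,"dz": 0,"wx": 0,"wy": 0,"wz": -0.24},
    {"grip": 0,"dx": 0.4,"dy": 0.97,"dz": 0,"wx": 0,"wy": 0,"wz": -0.36},
    {"grip": 0,"dx": 0.4,"dy": 0.97,"dz": 0,"wx": 0,"wy": 0,"wz": -0.36}
  ]
}}

```text
clock: 0.6
position: [325.6, -467.0, 292.4]
ee_rot: [[0.998, 0.063, 0.001], [0.063, -0.998, 0.003], [0.001, -0.003, -1.0]]
force: [0.2, -0.1, 0.3]
gripper_width: 91.9
grasp_force: 0.0
```

Request:
{"method": "carry_out", "body": {
  "targets": [
    {"grip": 0,"dx": 0.14,"dy": 0.33,"dz": 0,"wx": 0,"wy": 0,"wz": -0.12},
    {"grip": 0,"dx": 0.28,"dy": 0.66,"dz": 0,"wx": 0,"wy": 0,"wz": -0.24},
    {"grip": 0,"dx": 0.4,"dy": 0.97,"dz": 0,"wx": 0,"wy": 0,"wz": -0.36},
    {"grip": 0,"dx": 0.4,"dy": 0.97,"dz": 0,"wx": 0,"wy": 0,"wz": -0.36}
  ]
}}

```text
clock: 1.0
position: [372.6, -351.3, 292.5]
ee_rot: [[0.951, -0.308, 0.001], [-0.308, -0.951, 0.002], [0.0, -0.002, -1.0]]
force: [0.3, 0.5, 0.3]
gripper_width: 91.7
grasp_force: 0.0
```

Request:
{"method": "carry_out", "body": {
  "targets": [
    {"grip": 0,"dx": 0.1,"dy": 0.33,"dz": 0,"wx": 0,"wy": 0,"wz": -0.12},
    {"grip": 0,"dx": 0.2,"dy": 0.66,"dz": 0,"wx": 0,"wy": 0,"wz": -0.24},
    {"grip": 0,"dx": 0.3,"dy": 0.97,"dz": 0,"wx": 0,"wy": 0,"wz": -0.36},
    {"grip": 0,"dx": 0.3,"dy": 0.97,"dz": 0,"wx": 0,"wy": 0,"wz": -0.36},
    {"grip": 0,"dx": 0.3,"dy": 0.97,"dz": 0,"wx": 0,"wy": 0,"wz": -0.36}
  ]
}}

```text
clock: 1.5
position: [406.1, -240.5, 292.4]
ee_rot: [[0.77, -0.638, 0.0], [-0.638, -0.77, -0.001], [0.001, 0.001, -1.0]]
force: [-0.0, -0.5, 0.1]
gripper_width: 91.8
grasp_force: 0.0
```

```bash
python3 - <<'E'
from h import *
o=env.get_obs(); print(o['clock'],o['position'],np.round(o['ee_rot'],3),np.round(o['q'],2))
d=shot("wrist"); cv2.imwrite("pics/w1.png",d["image"][:,:,::-1])
import pickle; pickle.dump(d,open("w1.pkl","wb"))
for X in([518,-121,132],[470,-121,181],[532,-205,140]): print(proj(d,X))
E
```

```text
1.5 [ 406.0688384  -240.51996201  292.43213144] [[ 0.77  -0.638  0.   ]
 [-0.638 -0.77  -0.001]
 [ 0.001  0.001 -1.   ]] [ 0.87  0.17 -0.44  1.98  0.09  1.   -1.87]
[ 56.24698046 199.44314066]
[ 66.59150099 273.8253088 ]
[115.87187948 108.16451254]
```

View pics/w1.png

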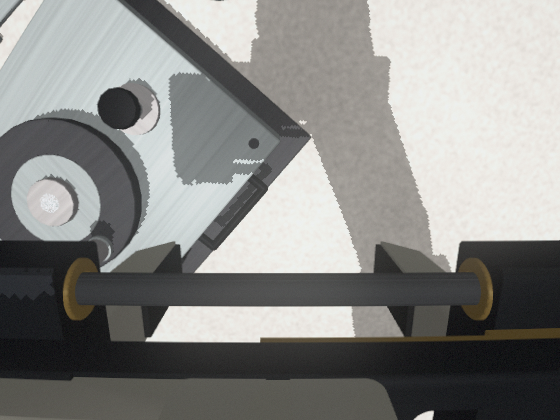

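The wrist view shows the plunger at (119,108), predicted at (116,108), and the hub at (50,202), which agrees. The knob is partly hidden at (100,248). I'll move above the knob.

Request:
{"method": "carry_out", "body": {
  "targets": [
    {"grip": 0,"dx": 0.12,"dy": 0.25,"dz": 0,"wx": 0,"wy": 0,"wz": 0},
    {"grip": 0,"dx": 0.26,"dy": 0.5,"dz": 0,"wx": 0,"wy": 0,"wz": 0},
    {"grip": 0,"dx": 0.4,"dy": 0.75,"dz": 0,"wx": 0,"wy": 0,"wz": 0},
    {"grip": 0,"dx": 0.53,"dy": 0.99,"dz": -0.1,"wx": 0,"wy": 0,"wz": 0},
    {"grip": 0,"dx": 0.53,"dy": 0.99,"dz": -0.1,"wx": 0,"wy": 0,"wz": 0},
    {"grip": 0,"dx": 0.53,"dy": 0.99,"dz": -0.1,"wx": 0,"wy": 0,"wz": 0}
  ]
}}

```text
clock: 2.15
position: [469.3, -122.8, 279.8]
ee_rot: [[0.768, -0.641, -0.001], [-0.641, -0.768, 0.0], [-0.001, 0.001, -1.0]]
force: [0.3, 0.3, 0.5]
gripper_width: 91.7
grasp_force: 0.0
```

```bash
python3 - <<'E'
from h import *
import pickle
w=pickle.load(open("w1.pkl","rb"))
print("wrist1 pl",plane(w,119,108,140),"hub",plane(w,50,202,140))
o=env.get_obs(); print(o['clock'],o['position'],np.round(o['q'],2))
d=shot("wrist"); cv2.imwrite("pics/w2.png",d["image"][:,:,::-1])
pickle.dump(d,open("w2.pkl","wb"))
for X in([518,-121,140],[470,-121,181],[532,-205,140]): print(proj(d,X))
E
```

```text
wrist1 pl [ 530.69247775 -206.70143363  140.        ] hub [ 517.84321442 -121.11471206  140.        ]
2.15 [ 469.30023659 -122.7813626   279.76689683] [ 0.67  0.23 -0.53  1.96  0.14  0.99 -2.19]
[226.95893784 166.66297753]
[273.67080525 241.41864976]
[314.43463697  61.55701643]
```

View pics/w2.png

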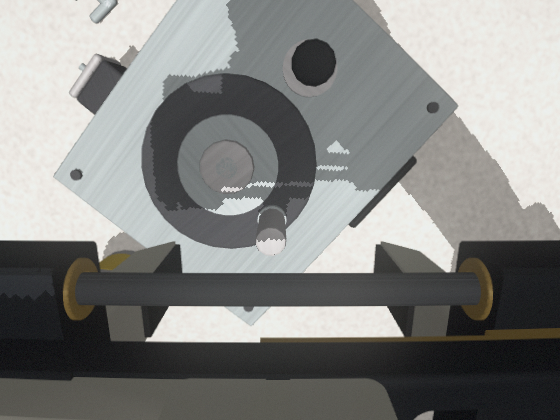

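The knob top is at (271,242), the hub at (226,166) and the plunger at (313,63), all within 3 px of the predictions.

```bash
python3 - <<'E'
from h import *
import pickle
d=pickle.load(open("w2.pkl","rb"))
k=plane(d,271,242,181);h=plane(d,226.5,166,140);p=plane(d,313.5,63,140)
v=(k-h)[:2]; print(k,h,p,np.linalg.norm(v),np.degrees(np.arctan2(v[1],v[0])),np.linalg.norm((p-h)[:2]))
E
```

```text
[ 470.70230815 -119.6144054   181.        ] [ 518.51588988 -121.05939879  140.        ] [ 531.71012975 -204.03617176  140.        ] 47.835411599508156 178.26896818943752 84.01924076800648
```

Request:
{"method": "carry_out", "body": {
  "targets": [
    {"grip": 0,"dx": 0.014,"dy": 0.025,"dz": -0.1,"wx": 0,"wy": 0,"wz": 0},
    {"grip": 0,"dx": 0.014,"dy": 0.025,"dz": -0.25,"wx": 0,"wy": 0,"wz": 0},
    {"grip": 0,"dx": 0.014,"dy": 0.025,"dz": -0.4,"wx": 0,"wy": 0,"wz": 0},
    {"grip": 0,"dx": 0.014,"dy": 0.025,"dz": -0.5,"wx": 0,"wy": 0,"wz": 0},
    {"grip": 0,"dx": 0.014,"dy": 0.025,"dz": -0.59,"wx": 0,"wy": 0,"wz": 0},
    {"grip": 0,"dx": 0.014,"dy": 0.025,"dz": -0.59,"wx": 0,"wy": 0,"wz": 0},
    {"grip": 0,"dx": 0.014,"dy": 0.025,"dz": -0.59,"wx": 0,"wy": 0,"wz": 0}
  ],
  "grip_force": 30
}}

```text
clock: 2.9
position: [471.2, -118.7, 209.5]
ee_rot: [[0.767, -0.641, 0.0], [-0.641, -0.767, 0.0], [-0.0, -0.0, -1.0]]
force: [1.8, -1.2, -0.5]
gripper_width: 91.7
grasp_force: 0.0
```

Request:
{"method": "carry_out", "body": {
  "targets": [
    {"grip": 150,"dx": 0,"dy": 0,"dz": 0,"wx": 0,"wy": 0,"wz": 0},
    {"grip": 180,"dx": 0,"dy": 0,"dz": 0,"wx": 0,"wy": 0,"wz": 0},
    {"grip": 190,"dx": 0,"dy": 0,"dz": 0,"wx": 0,"wy": 0,"wz": 0},
    {"grip": 200,"dx": 0,"dy": 0,"dz": 0,"wx": 0,"wy": 0,"wz": 0},
    {"grip": 210,"dx": 0,"dy": 0,"dz": 0,"wx": 0,"wy": 0,"wz": 0},
    {"grip": 220,"dx": 0,"dy": 0,"dz": 0,"wx": 0,"wy": 0,"wz": 0},
    {"grip": 255,"dx": 0,"dy": 0,"dz": 0,"wx": 0,"wy": 0,"wz": 0},
    {"grip": 255,"dx": 0,"dy": 0,"dz": 0,"wx": 0,"wy": 0,"wz": 0},
    {"grip": 255,"dx": 0,"dy": 0,"dz": 0,"wx": 0,"wy": 0,"wz": 0},
    {"grip": 255,"dx": 0,"dy": 0,"dz": 0,"wx": 0,"wy": 0,"wz": 0}
  ],
  "grip_force": 30
}}

```text
clock: 3.9
position: [470.9, -118.7, 209.4]
ee_rot: [[0.767, -0.641, -0.001], [-0.641, -0.767, -0.0], [-0.0, 0.001, -1.0]]
force: [-1.1, 0.1, 2.5]
gripper_width: 17.7
grasp_force: 30.0
```

```bash
python3 - <<'E'
import numpy as np
t0=177.3;P=lambda f:47*np.array([np.cos(np.radians(t0-f)),np.sin(np.radians(t0-f))])/120
def call(a,b,s): print(a,b,[list(map(float,np.round(P(f)-P(a),3))) for f in np.arange(a+s,b+.1,s)])
for a in(0,16): call(a,a+16,2)
for a in range(32,120,6): call(a,a+6,2)
E
```

```text
0 16 [[0.001, 0.014], [0.002, 0.027], [0.004, 0.041], [0.006, 0.054], [0.009, 0.068], [0.012, 0.081], [0.016, 0.094], [0.02, 0.107]]
16 32 [[0.005, 0.013], [0.01, 0.026], [0.015, 0.038], [0.021, 0.05], [0.027, 0.063], [0.034, 0.074], [0.041, 0.086], [0.049, 0.097]]
32 38 [[0.008, 0.011], [0.016, 0.022], [0.025, 0.032]]
38 44 [[0.009, 0.01], [0.019, 0.02], [0.028, 0.03]]
44 50 [[0.01, 0.009], [0.021, 0.018], [0.031, 0.027]]
50 56 [[0.011, 0.008], [0.022, 0.016], [0.034, 0.023]]
56 62 [[0.012, 0.007], [0.024, 0.013], [0.036, 0.019]]
62 68 [[0.012, 0.006], [0.025, 0.011], [0.038, 0.016]]
68 74 [[0.013, 0.004], [0.026, 0.008], [0.039, 0.012]]
74 80 [[0.013, 0.003], [0.027, 0.005], [0.04, 0.007]]
80 86 [[0.014, 0.002], [0.027, 0.003], [0.041, 0.003]]
86 92 [[0.014, 0.0], [0.027, -0.0], [0.041, -0.001]]
92 98 [[0.014, -0.001], [0.027, -0.003], [0.041, -0.005]]
98 104 [[0.013, -0.003], [0.027, -0.006], [0.04, -0.01]]
104 110 [[0.013, -0.004], [0.026, -0.009], [0.039, -0.014]]
110 116 [[0.013, -0.005], [0.025, -0.011], [0.037, -0.018]]
116 122 [[0.012, -0.007], [0.024, -0.014], [0.035, -0.022]]
```

Request:
{"method": "carry_out", "body": {
  "targets": [
    {"grip": 255,"dx": 0.001,"dy": 0.014,"dz": 0,"wx": 0,"wy": 0,"wz": 0},
    {"grip": 255,"dx": 0.002,"dy": 0.027,"dz": 0,"wx": 0,"wy": 0,"wz": 0},
    {"grip": 255,"dx": 0.004,"dy": 0.041,"dz": 0,"wx": 0,"wy": 0,"wz": 0},
    {"grip": 255,"dx": 0.006,"dy": 0.054,"dz": 0,"wx": 0,"wy": 0,"wz": 0},
    {"grip": 255,"dx": 0.009,"dy": 0.068,"dz": 0,"wx": 0,"wy": 0,"wz": 0},
    {"grip": 255,"dx": 0.012,"dy": 0.081,"dz": 0,"wx": 0,"wy": 0,"wz": 0},
    {"grip": 255,"dx": 0.016,"dy": 0.094,"dz": 0,"wx": 0,"wy": 0,"wz": 0},
    {"grip": 255,"dx": 0.02,"dy": 0.107,"dz": 0,"wx": 0,"wy": 0,"wz": 0}
  ],
  "grip_force": 45
}}

```text
clock: 4.7
position: [473.2, -105.3, 209.4]
ee_rot: [[0.767, -0.641, -0.001], [-0.641, -0.767, 0.0], [-0.001, 0.0, -1.0]]
force: [-4.1, -1.1, 3.3]
gripper_width: 17.1
grasp_force: 45.0
```

Request:
{"method": "carry_out", "body": {
  "targets": [
    {"grip": 255,"dx": 0.005,"dy": 0.013,"dz": 0,"wx": 0,"wy": 0,"wz": 0},
    {"grip": 255,"dx": 0.01,"dy": 0.026,"dz": 0,"wx": 0,"wy": 0,"wz": 0},
    {"grip": 255,"dx": 0.015,"dy": 0.038,"dz": 0,"wx": 0,"wy": 0,"wz": 0},
    {"grip": 255,"dx": 0.021,"dy": 0.05,"dz": 0,"wx": 0,"wy": 0,"wz": 0},
    {"grip": 255,"dx": 0.027,"dy": 0.063,"dz": 0,"wx": 0,"wy": 0,"wz": 0},
    {"grip": 255,"dx": 0.034,"dy": 0.074,"dz": 0,"wx": 0,"wy": 0,"wz": 0},
    {"grip": 255,"dx": 0.041,"dy": 0.086,"dz": 0,"wx": 0,"wy": 0,"wz": 0},
    {"grip": 255,"dx": 0.049,"dy": 0.097,"dz": 0,"wx": 0,"wy": 0,"wz": 0}
  ]
}}

```text
clock: 5.5
position: [479.1, -93.2, 209.3]
ee_rot: [[0.768, -0.641, -0.001], [-0.641, -0.768, 0.001], [-0.001, 0.0, -1.0]]
force: [-5.5, 0.4, 5.8]
gripper_width: 17.1
grasp_force: 45.0
```

Request:
{"method": "carry_out", "body": {
  "targets": [
    {"grip": 255,"dx": 0.008,"dy": 0.011,"dz": 0,"wx": 0,"wy": 0,"wz": 0},
    {"grip": 255,"dx": 0.016,"dy": 0.022,"dz": 0,"wx": 0,"wy": 0,"wz": 0},
    {"grip": 255,"dx": 0.023,"dy": 0.033,"dz": 0,"wx": 0,"wy": 0,"wz": 0},
    {"grip": 255,"dx": 0.023,"dy": 0.033,"dz": 0,"wx": 0,"wy": 0,"wz": 0}
  ]
}}

```text
clock: 5.9
position: [482.2, -89.1, 209.4]
ee_rot: [[0.768, -0.641, -0.0], [-0.641, -0.768, 0.001], [-0.001, -0.001, -1.0]]
force: [-4.7, 2.4, 4.0]
gripper_width: 17.2
grasp_force: 45.0
```

Request:
{"method": "carry_out", "body": {
  "targets": [
    {"grip": 255,"dx": 0.009,"dy": 0.01,"dz": 0,"wx": 0,"wy": 0,"wz": 0},
    {"grip": 255,"dx": 0.018,"dy": 0.02,"dz": 0,"wx": 0,"wy": 0,"wz": 0},
    {"grip": 255,"dx": 0.026,"dy": 0.031,"dz": 0,"wx": 0,"wy": 0,"wz": 0},
    {"grip": 255,"dx": 0.026,"dy": 0.031,"dz": 0,"wx": 0,"wy": 0,"wz": 0}
  ]
}}

```text
clock: 6.3
position: [484.9, -86.3, 209.4]
ee_rot: [[0.767, -0.641, -0.001], [-0.641, -0.767, -0.0], [-0.001, 0.001, -1.0]]
force: [-6.4, 0.4, 6.5]
gripper_width: 17.3
grasp_force: 45.0
```

Request:
{"method": "carry_out", "body": {
  "targets": [
    {"grip": 255,"dx": 0.01,"dy": 0.01,"dz": 0,"wx": 0,"wy": 0,"wz": 0},
    {"grip": 255,"dx": 0.019,"dy": 0.019,"dz": 0,"wx": 0,"wy": 0,"wz": 0},
    {"grip": 255,"dx": 0.029,"dy": 0.028,"dz": 0,"wx": 0,"wy": 0,"wz": 0},
    {"grip": 255,"dx": 0.029,"dy": 0.028,"dz": 0,"wx": 0,"wy": 0,"wz": 0}
  ]
}}

```text
clock: 6.7
position: [487.5, -84.0, 209.3]
ee_rot: [[0.767, -0.642, -0.003], [-0.642, -0.767, -0.001], [-0.001, 0.003, -1.0]]
force: [-8.7, -2.4, 8.5]
gripper_width: 17.3
grasp_force: 45.0
```

Request:
{"method": "carry_out", "body": {
  "targets": [
    {"grip": 255,"dx": 0.011,"dy": 0.008,"dz": 0,"wx": 0,"wy": 0,"wz": 0},
    {"grip": 255,"dx": 0.022,"dy": 0.016,"dz": 0,"wx": 0,"wy": 0,"wz": 0},
    {"grip": 255,"dx": 0.033,"dy": 0.024,"dz": 0,"wx": 0,"wy": 0,"wz": 0},
    {"grip": 255,"dx": 0.033,"dy": 0.024,"dz": 0,"wx": 0,"wy": 0,"wz": 0}
  ]
}}

```text
clock: 7.1
position: [490.7, -81.4, 209.3]
ee_rot: [[0.767, -0.642, -0.005], [-0.642, -0.767, -0.002], [-0.002, 0.004, -1.0]]
force: [-10.5, -3.0, 10.7]
gripper_width: 17.3
grasp_force: 45.0
```

Request:
{"method": "carry_out", "body": {
  "targets": [
    {"grip": 255,"dx": 0.008,"dy": 0.005,"dz": 0,"wx": 0,"wy": 0,"wz": 0},
    {"grip": 255,"dx": 0.016,"dy": 0.009,"dz": 0,"wx": 0,"wy": 0,"wz": 0},
    {"grip": 255,"dx": 0.024,"dy": 0.014,"dz": 0,"wx": 0,"wy": 0,"wz": 0},
    {"grip": 255,"dx": 0.024,"dy": 0.014,"dz": 0,"wx": 0,"wy": 0,"wz": 0}
  ]
}}

```text
clock: 7.5
position: [493.3, -79.7, 209.3]
ee_rot: [[0.766, -0.642, -0.005], [-0.642, -0.766, -0.002], [-0.003, 0.005, -1.0]]
force: [-12.0, -3.1, 11.6]
gripper_width: 17.2
grasp_force: 45.0
```

Request:
{"method": "carry_out", "body": {
  "targets": [
    {"grip": 255,"dx": 0.008,"dy": 0.005,"dz": 0,"wx": 0,"wy": 0,"wz": 0},
    {"grip": 255,"dx": 0.016,"dy": 0.009,"dz": 0,"wx": 0,"wy": 0,"wz": 0},
    {"grip": 255,"dx": 0.024,"dy": 0.013,"dz": 0,"wx": 0,"wy": 0,"wz": 0},
    {"grip": 255,"dx": 0.024,"dy": 0.013,"dz": 0,"wx": 0,"wy": 0,"wz": 0}
  ]
}}

```text
clock: 7.9
position: [495.9, -78.2, 209.3]
ee_rot: [[0.766, -0.642, -0.006], [-0.642, -0.766, -0.002], [-0.003, 0.005, -1.0]]
force: [-12.2, -3.1, 12.7]
gripper_width: 17.0
grasp_force: 45.0
```

Request:
{"method": "carry_out", "body": {
  "targets": [
    {"grip": 255,"dx": 0.009,"dy": 0.004,"dz": 0,"wx": 0,"wy": 0,"wz": 0},
    {"grip": 255,"dx": 0.018,"dy": 0.008,"dz": 0,"wx": 0,"wy": 0,"wz": 0},
    {"grip": 255,"dx": 0.018,"dy": 0.008,"dz": 0,"wx": 0,"wy": 0,"wz": 0}
  ]
}}

```text
clock: 8.2
position: [497.9, -77.2, 209.3]
ee_rot: [[0.766, -0.642, -0.006], [-0.642, -0.766, -0.002], [-0.004, 0.006, -1.0]]
force: [-13.4, -1.7, 13.4]
gripper_width: 17.3
grasp_force: 45.0
```

Request:
{"method": "carry_out", "body": {
  "targets": [
    {"grip": 255,"dx": 0.009,"dy": 0.0035,"dz": 0,"wx": 0,"wy": 0,"wz": 0},
    {"grip": 255,"dx": 0.019,"dy": 0.007,"dz": 0,"wx": 0,"wy": 0,"wz": 0},
    {"grip": 255,"dx": 0.019,"dy": 0.007,"dz": 0,"wx": 0,"wy": 0,"wz": 0}
  ]
}}

```text
clock: 8.5
position: [499.8, -76.3, 209.2]
ee_rot: [[0.766, -0.642, -0.007], [-0.642, -0.766, -0.002], [-0.004, 0.006, -1.0]]
force: [-15.2, -2.4, 14.7]
gripper_width: 17.2
grasp_force: 45.0
```

Request:
{"method": "carry_out", "body": {
  "targets": [
    {"grip": 255,"dx": 0.006,"dy": 0.002,"dz": 0,"wx": 0,"wy": 0,"wz": 0},
    {"grip": 255,"dx": 0.012,"dy": 0.004,"dz": 0,"wx": 0,"wy": 0,"wz": 0},
    {"grip": 255,"dx": 0.018,"dy": 0.006,"dz": 0,"wx": 0,"wy": 0,"wz": 0},
    {"grip": 255,"dx": 0.018,"dy": 0.006,"dz": 0,"wx": 0,"wy": 0,"wz": 0}
  ]
}}

```text
clock: 8.9
position: [502.7, -75.2, 209.3]
ee_rot: [[0.767, -0.642, -0.005], [-0.642, -0.767, -0.001], [-0.003, 0.005, -1.0]]
force: [-11.8, -1.4, 10.7]
gripper_width: 17.1
grasp_force: 45.0
```

Request:
{"method": "carry_out", "body": {
  "targets": [
    {"grip": 255,"dx": 0.006,"dy": 0.002,"dz": 0,"wx": 0,"wy": 0,"wz": 0},
    {"grip": 255,"dx": 0.012,"dy": 0.003,"dz": 0,"wx": 0,"wy": 0,"wz": 0},
    {"grip": 255,"dx": 0.018,"dy": 0.005,"dz": 0,"wx": 0,"wy": 0,"wz": 0},
    {"grip": 255,"dx": 0.018,"dy": 0.005,"dz": 0,"wx": 0,"wy": 0,"wz": 0}
  ]
}}

```text
clock: 9.3
position: [506.7, -73.9, 209.4]
ee_rot: [[0.767, -0.641, -0.001], [-0.641, -0.767, -0.0], [-0.001, 0.001, -1.0]]
force: [-5.1, -0.4, 5.8]
gripper_width: 17.1
grasp_force: 45.0
```

Peak was at about x = 500–501 (wheel about 111°), and the wheel is now about 7–8° past it. I'll add 4°, then open the fingers gently.

Request:
{"method": "carry_out", "body": {
  "targets": [
    {"grip": 255,"dx": 0.008,"dy": 0.002,"dz": 0,"wx": 0,"wy": 0,"wz": 0},
    {"grip": 255,"dx": 0.016,"dy": 0.003,"dz": 0,"wx": 0,"wy": 0,"wz": 0},
    {"grip": 255,"dx": 0.024,"dy": 0.005,"dz": 0,"wx": 0,"wy": 0,"wz": 0},
    {"grip": 255,"dx": 0.024,"dy": 0.005,"dz": 0,"wx": 0,"wy": 0,"wz": 0},
    {"grip": 255,"dx": 0.024,"dy": 0.005,"dz": 0,"wx": 0,"wy": 0,"wz": 0}
  ]
}}

```text
clock: 9.8
position: [510.0, -73.2, 209.4]
ee_rot: [[0.767, -0.641, -0.0], [-0.641, -0.767, -0.0], [-0.0, 0.0, -1.0]]
force: [-4.7, -0.5, 4.5]
gripper_width: 17.5
grasp_force: 45.0
```

Request:
{"method": "carry_out", "body": {
  "targets": [
    {"grip": 255,"dx": 0,"dy": 0,"dz": 0,"wx": 0,"wy": 0,"wz": 0},
    {"grip": 255,"dx": 0,"dy": 0,"dz": 0,"wx": 0,"wy": 0,"wz": 0},
    {"grip": 255,"dx": 0,"dy": 0,"dz": 0,"wx": 0,"wy": 0,"wz": 0}
  ],
  "grip_force": 6
}}

```text
clock: 10.1
position: [510.1, -73.4, 209.3]
ee_rot: [[0.767, -0.641, -0.0], [-0.641, -0.767, -0.0], [0.0, 0.0, -1.0]]
force: [-3.0, -1.2, 0.5]
gripper_width: 17.8
grasp_force: 6.0
```

The wheel sits about 11–12° past the peak with low force. I'll release the knob and rise.

Request:
{"method": "carry_out", "body": {
  "targets": [
    {"grip": 200,"dx": 0,"dy": 0,"dz": 0,"wx": 0,"wy": 0,"wz": 0},
    {"grip": 180,"dx": 0,"dy": 0,"dz": 0,"wx": 0,"wy": 0,"wz": 0},
    {"grip": 150,"dx": 0,"dy": 0,"dz": 0,"wx": 0,"wy": 0,"wz": 0},
    {"grip": 120,"dx": 0,"dy": 0,"dz": 0,"wx": 0,"wy": 0,"wz": 0},
    {"grip": 120,"dx": 0,"dy": 0,"dz": 0,"wx": 0,"wy": 0,"wz": 0},
    {"grip": 120,"dx": 0,"dy": 0,"dz": 0.1,"wx": 0,"wy": 0,"wz": 0},
    {"grip": 120,"dx": 0,"dy": 0,"dz": 0.3,"wx": 0,"wy": 0,"wz": 0},
    {"grip": 120,"dx": 0,"dy": 0,"dz": 0.5,"wx": 0,"wy": 0,"wz": 0},
    {"grip": 120,"dx": 0,"dy": 0,"dz": 0.6,"wx": 0,"wy": 0,"wz": 0},
    {"grip": 120,"dx": 0,"dy": 0,"dz": 0.6,"wx": 0,"wy": 0,"wz": 0}
  ]
}}

```text
clock: 11.1
position: [511.4, -73.2, 283.7]
ee_rot: [[0.767, -0.641, 0.004], [-0.641, -0.767, -0.001], [0.004, -0.002, -1.0]]
force: [0.4, -0.0, 0.1]
gripper_width: 48.5
grasp_force: 0.0
```

```bash
python3 - <<'E'
from h import *
d=shot("wrist"); cv2.imwrite("pics/w3.png",d["image"][:,:,::-1])
o=env.get_obs(); print(o['clock'],o['position'],o['gripper_width'],o['force'])
for X in([518,-121,140],[510,-73.4,181],[531.7,-204.5,140]): print(proj(d,X))
E
```

```text
11.15 [510.51290448 -73.30668723 282.24229022] 48.59603990028023 [-0.50014073 -0.35770322 -0.60679227]
[326.33398423 167.72491854]
[279.12767662 240.5290248 ]
[417.05991102  66.69199339]
```

View pics/w3.png

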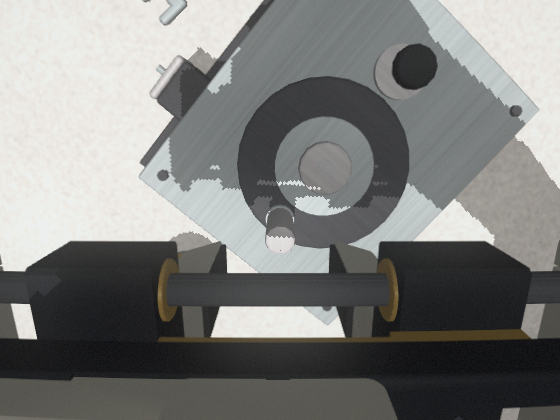

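The wheel stayed put: knob top at (280,240), predicted (279,240). The plunger is at (414,66). I'll move over it with the fingers shut.

Request:
{"method": "carry_out", "body": {
  "targets": [
    {"grip": 255,"dx": 0.04,"dy": -0.25,"dz": 0,"wx": 0,"wy": 0,"wz": 0},
    {"grip": 255,"dx": 0.09,"dy": -0.5,"dz": 0,"wx": 0,"wy": 0,"wz": 0},
    {"grip": 255,"dx": 0.13,"dy": -0.75,"dz": 0,"wx": 0,"wy": 0,"wz": 0},
    {"grip": 255,"dx": 0.17,"dy": -1,"dz": 0,"wx": 0,"wy": 0,"wz": 0},
    {"grip": 255,"dx": 0.17,"dy": -1,"dz": 0,"wx": 0,"wy": 0,"wz": 0}
  ],
  "grip_force": 20
}}

```text
clock: 11.65
position: [529.4, -198.6, 279.5]
ee_rot: [[0.763, -0.647, -0.003], [-0.647, -0.763, -0.001], [-0.001, 0.003, -1.0]]
force: [-0.4, 0.2, -0.9]
gripper_width: 12.9
grasp_force: 0.0
```

Request:
{"method": "carry_out", "body": {
  "targets": [
    {"grip": 255,"dx": 0.01,"dy": -0.11,"dz": -0.1,"wx": 0,"wy": 0,"wz": 0},
    {"grip": 255,"dx": 0.01,"dy": -0.11,"dz": -0.25,"wx": 0,"wy": 0,"wz": 0},
    {"grip": 255,"dx": 0.01,"dy": -0.11,"dz": -0.4,"wx": 0,"wy": 0,"wz": 0},
    {"grip": 255,"dx": 0.01,"dy": -0.11,"dz": -0.5,"wx": 0,"wy": 0,"wz": 0},
    {"grip": 255,"dx": 0.01,"dy": -0.11,"dz": -0.55,"wx": 0,"wy": 0,"wz": 0},
    {"grip": 255,"dx": 0.01,"dy": -0.11,"dz": -0.58,"wx": 0,"wy": 0,"wz": 0},
    {"grip": 255,"dx": 0.01,"dy": -0.11,"dz": -0.58,"wx": 0,"wy": 0,"wz": 0},
    {"grip": 255,"dx": 0.01,"dy": -0.11,"dz": -0.58,"wx": 0,"wy": 0,"wz": 0}
  ]
}}

```text
clock: 12.45
position: [532.2, -206.3, 212.4]
ee_rot: [[0.768, -0.641, 0.001], [-0.641, -0.768, -0.0], [0.001, -0.0, -1.0]]
force: [-0.2, -0.4, -0.0]
gripper_width: 0.3
grasp_force: 0.0
```

Request:
{"method": "carry_out", "body": {
  "targets": [
    {"grip": 255,"dx": 0,"dy": 0,"dz": -0.015,"wx": 0,"wy": 0,"wz": 0},
    {"grip": 255,"dx": 0,"dy": 0,"dz": -0.03,"wx": 0,"wy": 0,"wz": 0},
    {"grip": 255,"dx": 0,"dy": 0,"dz": -0.045,"wx": 0,"wy": 0,"wz": 0},
    {"grip": 255,"dx": 0,"dy": 0,"dz": -0.055,"wx": 0,"wy": 0,"wz": 0},
    {"grip": 255,"dx": 0,"dy": 0,"dz": -0.065,"wx": 0,"wy": 0,"wz": 0},
    {"grip": 255,"dx": 0,"dy": 0,"dz": -0.075,"wx": 0,"wy": 0,"wz": 0},
    {"grip": 255,"dx": 0,"dy": 0,"dz": -0.08,"wx": 0,"wy": 0,"wz": 0}
  ]
}}

```text
clock: 13.15
position: [531.8, -206.4, 202.2]
ee_rot: [[0.767, -0.641, 0.0], [-0.641, -0.767, -0.0], [0.0, 0.0, -1.0]]
force: [-0.7, 0.3, 2.9]
gripper_width: 0.4
grasp_force: 1.2
```

Request:
{"method": "carry_out", "body": {
  "targets": [
    {"grip": 255,"dx": 0,"dy": 0,"dz": -0.01,"wx": 0,"wy": 0,"wz": 0},
    {"grip": 255,"dx": 0,"dy": 0,"dz": -0.02,"wx": 0,"wy": 0,"wz": 0},
    {"grip": 255,"dx": 0,"dy": 0,"dz": -0.03,"wx": 0,"wy": 0,"wz": 0},
    {"grip": 255,"dx": 0,"dy": 0,"dz": -0.04,"wx": 0,"wy": 0,"wz": 0},
    {"grip": 255,"dx": 0,"dy": 0,"dz": -0.05,"wx": 0,"wy": 0,"wz": 0}
  ]
}}

```text
clock: 13.65
position: [531.8, -206.4, 196.2]
ee_rot: [[0.767, -0.641, 0.0], [-0.641, -0.767, -0.0], [0.0, -0.0, -1.0]]
force: [-0.2, -1.2, 2.0]
gripper_width: 0.5
grasp_force: 1.3
```

Request:
{"method": "carry_out", "body": {
  "targets": [
    {"grip": 255,"dx": 0,"dy": 0,"dz": -0.01,"wx": 0,"wy": 0,"wz": 0},
    {"grip": 255,"dx": 0,"dy": 0,"dz": -0.02,"wx": 0,"wy": 0,"wz": 0},
    {"grip": 255,"dx": 0,"dy": 0,"dz": -0.03,"wx": 0,"wy": 0,"wz": 0},
    {"grip": 255,"dx": 0,"dy": 0,"dz": -0.038,"wx": 0,"wy": 0,"wz": 0},
    {"grip": 255,"dx": 0,"dy": 0,"dz": -0.038,"wx": 0,"wy": 0,"wz": 0}
  ]
}}

```text
clock: 14.15
position: [531.7, -206.4, 191.5]
ee_rot: [[0.767, -0.641, 0.0], [-0.641, -0.767, 0.0], [0.0, -0.0, -1.0]]
force: [0.9, -0.4, 2.0]
gripper_width: 0.4
grasp_force: 0.4
```

Sliding freely; about 2 mm remain. I'll press until the force rises at home.

Request:
{"method": "carry_out", "body": {
  "targets": [
    {"grip": 255,"dx": 0,"dy": 0,"dz": -0.006,"wx": 0,"wy": 0,"wz": 0},
    {"grip": 255,"dx": 0,"dy": 0,"dz": -0.012,"wx": 0,"wy": 0,"wz": 0},
    {"grip": 255,"dx": 0,"dy": 0,"dz": -0.018,"wx": 0,"wy": 0,"wz": 0},
    {"grip": 255,"dx": 0,"dy": 0,"dz": -0.018,"wx": 0,"wy": 0,"wz": 0}
  ]
}}

```text
clock: 14.55
position: [531.8, -206.4, 189.8]
ee_rot: [[0.767, -0.641, 0.0], [-0.641, -0.767, -0.0], [0.0, 0.0, -1.0]]
force: [-0.8, -0.1, 5.3]
gripper_width: 0.3
grasp_force: 2.4
```

Request:
{"method": "carry_out", "body": {
  "targets": [
    {"grip": 255,"dx": 0,"dy": 0,"dz": -0.004,"wx": 0,"wy": 0,"wz": 0},
    {"grip": 255,"dx": 0,"dy": 0,"dz": -0.006,"wx": 0,"wy": 0,"wz": 0},
    {"grip": 255,"dx": 0,"dy": 0,"dz": -0.006,"wx": 0,"wy": 0,"wz": 0}
  ]
}}

```text
clock: 14.85
position: [531.8, -206.4, 189.8]
ee_rot: [[0.767, -0.641, 0.0], [-0.641, -0.767, -0.001], [0.001, 0.0, -1.0]]
force: [-3.6, 0.5, 10.0]
gripper_width: 0.3
grasp_force: 4.9
```

The force has climbed to 10 N with no further movement, so the plunger is home. I'll retreat straight up.

Request:
{"method": "carry_out", "body": {
  "targets": [
    {"grip": 255,"dx": 0,"dy": 0,"dz": 0.02,"wx": 0,"wy": 0,"wz": 0},
    {"grip": 255,"dx": 0,"dy": 0,"dz": 0.1,"wx": 0,"wy": 0,"wz": 0},
    {"grip": 255,"dx": 0,"dy": 0,"dz": 0.3,"wx": 0,"wy": 0,"wz": 0},
    {"grip": 255,"dx": 0,"dy": 0,"dz": 0.55,"wx": 0,"wy": 0,"wz": 0},
    {"grip": 255,"dx": 0,"dy": 0,"dz": 0.8,"wx": 0,"wy": 0,"wz": 0},
    {"grip": 255,"dx": 0,"dy": 0,"dz": 0.8,"wx": 0,"wy": 0,"wz": 0},
    {"grip": 255,"dx": 0,"dy": 0,"dz": 0.8,"wx": 0,"wy": 0,"wz": 0}
  ]
}}

```text
clock: 15.55
position: [532.1, -206.4, 285.7]
ee_rot: [[0.767, -0.641, 0.002], [-0.641, -0.767, -0.001], [0.002, -0.0, -1.0]]
force: [0.1, 0.1, 0.1]
gripper_width: 0.8
grasp_force: 0.0
```

```bash
python3 - <<'E'
from h import *
d=shot("scene"); cv2.imwrite("pics/s2.png",cv2.resize(d["image"][80:240,180:370,::-1],None,fx=3.5,fy=3.5,interpolation=cv2.INTER_CUBIC))
E
```

```text
(no output)
```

View pics/s2.png

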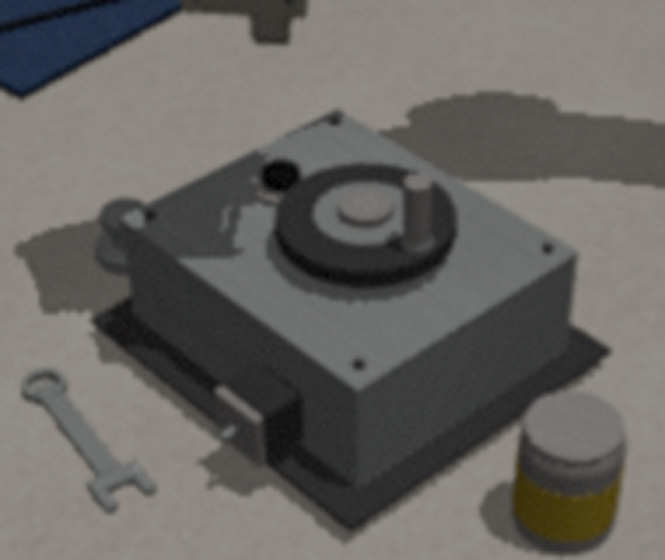

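The crop shows the plunger head down at (280,172), the knob turned to (417,210), and the bystanders where they were.

```bash
python3 -c "
from station import env
print(env.close_job())"
```

```text
the job is handed in; nothing more can be done
None
```

I turned the wheel about 78° clockwise, which is about 11–12° past the stiff point, pressed the plunger fully home with about 10 N, left the bystanders untouched, and handed the job in; no verdict was returned.

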